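Tamp the coffee capsules down the capsule tower and shut it

TASK

The coffee capsules have stuck on their way down the two clear tubes of the capsule tower. Take the wooden pusher, pack the capsules in each tube all the way down until the bottom one stands on the base with the other right on top of it, and stand the pusher upright on the chopping board again. Then swing the tower's lid fully shut, leaving the salt shaker, the spice jar and the mug behind the tower where they are.

Things in the scene. Friction and masses are not known exactly. Their poses are not given: they have to be found in the camera images.
- tower: Coffee capsule tower, fixed on the work surface: light wooden base plate 164 mm wide (its y), 100 mm deep (its x), 12 mm thick, carrying two upright clear plastic tubes side by side, axes at y = +37 and -37 mm, with two aluminium capsules in each, and a wooden lid hinged at the back. Origin: middle of the base's underside; x points to the back (hinge side), z up.
- left_mouth (a point): Centre of the rim of the left tube (tower's +y side), 147 mm above the work surface. The tube is 58 mm inside, 64 mm outside diameter, open at the top; below 60 mm it is open in front, where capsules are taken out.
- right_mouth (a point): Centre of the rim of the right tube (tower's -y side), 147 mm above the work surface; the tube is like the left one.
- left_lower (a joint): Height in m of the left tube's lower capsule above its home: 0 = home, standing on the base (its top then 52 mm above the work surface); starts 5 to 28 mm up. Capsules: 52 mm across, 40 mm high, flat tops, a snug fit: each moves only when pushed with about 5 N, stays where left, stops hard at home.
- left_upper (a joint): Height in m of the left tube's upper capsule above its home: 0 = home, standing on the lower capsule which is home too (its top then 92 mm above the work surface); starts 38 to 52 mm up. Same capsule as the lower one. When both values are equal the two touch; pushed on, they go down together, with about 10 N.
- right_lower (a joint): Height in m of the right tube's lower capsule above its home: 0 = home, standing on the base (its top then 52 mm above the work surface); starts 5 to 28 mm up. Capsules: 52 mm across, 40 mm high, flat tops, a snug fit: each moves only when pushed with about 5 N, stays where left, stops hard at home.
- right_upper (a joint): Height in m of the right tube's upper capsule above its home: 0 = home, standing on the lower capsule which is home too (its top then 92 mm above the work surface); starts 38 to 52 mm up. Same capsule as the lower one. When both values are equal the two touch; pushed on, they go down together, with about 10 N.
- lid (a joint): Angle in rad of the tower's lid: 0 = shut (level, over both tubes), pi/2 = upright, more = leaning back (at most 2.2); starts at 1.75 to 2.05. A stiff hinge keeps it at any angle (1 N at the free edge moves it); it is shut by pushing it over from behind, then down. Lid 152 mm wide, 7 mm thick, upper face 8 mm off the hinge axis.
- lid_edge (a point): Middle of the lid's free edge, 88 mm from the hinge axis. The hinge axis runs along the tower's y at its x = +42 mm, z = 147 mm; the free edge is over the front when shut.
- pusher: Loose turned wooden pusher, 152 mm high, 0.1 to 0.18 kg, standing upright on the chopping board: flat round foot 44 mm in diameter, 18 mm thick; stem 20 mm in diameter; on top a straight round handle 32 mm in diameter from 106 to 148 mm above the foot's underside. Origin: centre of the foot's underside; z along the stem to the handle.
- board: Wooden chopping board lying fixed on the work surface, 165 mm (its x) by 260 mm (its y) by 22 mm thick; origin: centre of its underside; its top is 22 mm above the work surface.
- salt_shaker: Bystander: glass salt shaker with grey cap, 44 mm across, 90 mm high, loose; origin: centre of its underside.
- jar_paprika: Bystander: spice jar with yellow cap, 45 mm across, 100 mm high, loose; origin: centre of its underside.
- mug: Bystander: white mug with a few small leaves on it, standing behind the tower to the left, 92 x 127 x 95 mm with its handle, loose; origin: centre of its underside.
Mind the look-alikes: they are no part of the job. Of the things that look like the pusher, the smallest one is meant.

How it is judged:
On the way, in this order (a step that is already met when the one before it is completed fails the run):
1. the pusher is lifted clear of the board (height (world z) of pusher above 0.07 m and contact force between pusher and board below 0.1 N), for 0.1 s.
2. with the pusher down one tube, both capsules in that tube are home (within 3 mm) (((value of joint each of left_lower, left_upper below 0.003 m and horizontal distance between pusher and left_mouth below 0.015 m and z of pusher in the frame of tower below 0.105 m) or (value of joint each of right_lower, right_upper below 0.003 m and horizontal distance between pusher and right_mouth below 0.015 m and z of pusher in the frame of tower below 0.105 m))), for 0.1 s.
3. with the pusher down the other tube, all four capsules are home (within 3 mm) (value of joint each of left_lower, left_upper, right_lower, right_upper below 0.003 m and ((horizontal distance between pusher and left_mouth below 0.015 m and z of pusher in the frame of tower below 0.105 m) or (horizontal distance between pusher and right_mouth below 0.015 m and z of pusher in the frame of tower below 0.105 m))), for 0.1 s.
4. the pusher stands upright on the board, let go (x of pusher in the frame of board between -0.08 and 0.08 m and y of pusher in the frame of board between -0.128 and 0.128 m and z of pusher in the frame of board between 0.017 and 0.027 m and angle between pusher's own z axis and vertical below 0.1 rad and linear speed of pusher below 0.02 m/s and contact force between the fingers and pusher below 0.2 N), for 0.2 s.
5. after that the lid is shut (value of joint lid below 0.06 rad), for 0.1 s.
At the end, for the whole second after the job is handed in: All four capsules are within 3 mm of home, the pusher stands upright (within 0.1 rad), at rest and let go, with the middle of its foot over the chopping board, and the lid is within 0.06 rad of shut (all of step 4 and value of joint each of left_lower, left_upper, right_lower, right_upper below 0.003 m and value of joint lid below 0.06 rad and velocity of joint lid below 0.05 rad/s); the robot touches nothing.
It fails at once if the salt shaker is displaced by more than 30 mm (distance of salt_shaker from where it was at the start of the episode above 0.03 m).
It fails at once if the spice jar is displaced by more than 30 mm (distance of jar_paprika from where it was at the start of the episode above 0.03 m).
It fails at once if the mug is displaced by more than 30 mm (distance of mug from where it was at the start of the episode above 0.03 m).
It also fails if it takes over 72 s, if anything falls off the work surface, if the arm or the gripper's body presses on something with over 40 N, if the wrist force passes 120 N, or if a joint passes its speed limit or range.

ROBOT

A 6-joint arm with a two-finger parallel gripper is mounted at the origin on a cart in front of the work surface, level with it; the furniture and walls round the work are solid. World frame = base frame: x ahead of the robot, y to its left, z up, the work surface at z = 0. Lengths are in m, angles in rad, forces in N, time in s.
With the tool pointing down it reaches from about 0.25 to 0.725 m from the base axis. Payload 4 kg.
Tool frame: the origin (TCP) lies midway between the tips of the shut fingers; the grasp point (between the pads) lies 19 mm behind it; z points along the fingers, y is the line along which they close (so a half turn about z gives the same grasp; the last joint's range is limited). The gripper opens to 85 mm and grips with 20 to 120 N. Pads are 22 mm wide; open, the fingers measure 114 mm over their backs; the gripper's body (76 mm by 85 mm) begins 54 mm behind the grasp point. The pads swing forward as they close: fully open they stand 13 mm farther back than shut.
Start: joints at [1.313, 0.241, 0.005, 1.335, 0, 1.571], TCP at [0.127, 0.483, 0.231] pointing down, gripper open.
Joint ranges: [-2.72, 2.72], [-1.05, 1.87], [-1.09, 1.28], [-1.99, 2.15], [-1.42, 1.44], [-3.14, 3.14]. Speed limits (rad/s): [2.79, 2.79, 3.14, 3.14, 3.14, 3.14].

INTERFACE

Orientations are given as a unit quaternion [x, y, z, w].
In Python, from workcell import bot gives the robot as it stands. The module is installed in compiled form; this text tells all that it offers.
- The arm moves only by the tool drive_tool, never from a script. Its arguments are lists of equal length, an entry for each row: "slide": the shift along the tool's x, y, z scaled (see below), a list of three; "rotation": the turn, a rotation vector about the tool's x, y, z scaled (see below), a list of three. A call has exactly 8 rows; each row is the pose to reach, as a shift and turn from the pose commanded when the call began, along the tool's axes at that moment; what a row does not reach only later rows make up. The controller multiplies each number of a shift by 250 mm and each number of a turn by 0.5 rad. A row lasts 1/8 s, in which the tool goes at most 62.5 mm and 10.7 degrees, less where a joint would pass 70% of its speed; a pose out of reach is approached as far as the arm can. A call with a number of a shift or a turn outside -1 to 1 is refused whole. A call with a gripper value outside its range is refused whole. "gripper" is the opening, from 0 (shut) to 1 (fully open), set as the call begins (left out, the last holds). The fingers move at their own pace and stop on an object; the grip force is fixed at half the most. Time passes only in rows, so rows that repeat a pose let the fingers close, or fill a call up. It gives the time, the measured TCP pose, the force, the opening and the grip force at its end, in the units of the state.
- bot.get_obs(): the state, without advancing time (a new reading comes with each control period).
- bot.camera(name): name is "scene" or "top"; returns a dict with "image" (480x640x3 uint8, red, green, blue), "z_map" (480x640 float32, m along the optical axis (not along the pixel's ray), 0 where there is no reading), "camera_matrix" (3x3 intrinsics, pixels), "k1" (the pictures are not rectified: a ray, as slopes to the right and down, at radius r is drawn at 1 + k1 r^2 times it, then the intrinsics apply), "xyz" and "orientation" of the camera in the world. Camera axes: x right, y up, looking along -z (the intrinsics and any distortion apply to the point x, -y, -z); pixel columns grow to the right and rows downward; lengths in m; the calibration is good to about 2 mm. A picture is of the moment at which its call begins.
- bot.job_done(): hands the job in; it is judged then, once.
The state is a dict: "clock": time; "joint_pos": joint angles; "joint_vel": joint speeds; "tau": joint torques, N m; "eef_pos": TCP position; "tool_rot": TCP orientation; "ft_force": force on the tool from outside, world axes, zero at the start; "ft_torque": the same for the moment, N m; "grip_width": finger opening in m; "grasp_force": force on a finger pad.
Only numpy, scipy, OpenCV 4.12 (cv2) and the standard library are available. Lean on these libraries where they do the work, as an engineer would, in place of code of your own. Each camera call takes 0.05 s, during which the arm holds its last target. There are 200 camera calls.

## Working session

There is one attempt and no reset: what is moved stays moved. The work goes in short steps, Python scripts to look and compute and a tool call to move; the robot and the scene stay as the last step left them, time stands still between calls to the robot, and variables do not carry over. Pictures are saved under pics/ and viewed, at most 10 in all, crops included, and the job is handed in when it is done.

Besides the shell and the picture viewer there is one more tool, called by a JSON object that holds its "fn" and its "kwargs", one argument or row to a line. drive_tool: Moves the arm, as the interface text tells. Shifts and turns lie within -1 to 1; 1 stands for 250 mm of shift or 0.5 rad of turn. Its arguments: {"type":"object","properties":{"slide":{"type":"array","items":{"type":"array","items":{"type":"number"}}},"rotation":{"type":"array","items":{"type":"array","items":{"type":"number"}}},"gripper":{"type":"number"}},"required":["slide","rotation"]}

```bash
mkdir -p pics
cat > h.py <<'E'
import numpy as np, cv2
from scipy.spatial.transform import Rotation as R
from workcell import bot
def snap(name):
    c=bot.camera(name); np.savez(''+name+'.npz',**{k:np.array(v) for k,v in c.items()}); return c
def load(name): return dict(np.load(''+name+'.npz'))
def cloud(c):
    K=c['camera_matrix'];k1=float(c['k1']);v,u=np.mgrid[0:480,0:640]
    p=cv2.undistortPoints(np.stack([u,v],-1).reshape(-1,1,2).astype(float),K,np.array([k1,0,0,0.])).reshape(480,640,2)
    z=c['z_map'];P=np.stack([p[...,0]*z,-p[...,1]*z,-z],-1)
    W=P@R.from_quat(c['orientation']).as_matrix().T+c['xyz']; W[z==0]=np.nan
    return W
def proj(c,X):
    q=(np.atleast_2d(X)-c['xyz'])@R.from_quat(c['orientation']).as_matrix()
    q=q*[1,-1,-1]
    return cv2.projectPoints(q.reshape(-1,1,3),np.zeros(3),np.zeros(3),c['camera_matrix'],np.array([float(c['k1']),0,0,0.]))[0].reshape(-1,2)
E
python3 - <<'E'
from h import *
for n in('scene','top'):
    c=snap(n);cv2.imwrite(f'pics/{n}0.png',c['image'][...,::-1]);print(n,c['xyz'],c['orientation'],c['k1'],c['camera_matrix'].tolist())
print(bot.get_obs())
E
```

```text
scene [ 0.08081687 -0.72738467  0.82354209] [ 0.41860225 -0.11934537 -0.26226451  0.86124687] -0.024389055204220637 [[537.1901597141906, 0.0, 324.7036972881581], [0.0, 537.1901597141906, 247.5607685732713], [0.0, 0.0, 1.0]]
top [ 0.28199542 -0.05365117  1.17756092] [ 0.10964601 -0.08970862 -0.60722034  0.7818015 ] 0.014670387875392696 [[507.97428690933106, 0.0, 320.1249523801263], [0.0, 507.97428690933106, 235.73634701949723], [0.0, 0.0, 1.0]]
{'clock': 0.1, 'joint_pos': array([ 1.31298289e+00,  2.41340288e-01,  3.86440909e-03,  1.33520275e+00,
       -3.14722593e-06,  1.57079034e+00]), 'joint_vel': array([-0.00048264, -0.00333172,  0.00354986, -0.0003725 , -0.00134637,
       -0.00111689]), 'tau': array([ 7.18613519e-04, -3.73137367e+01,  2.53009969e+01,  1.08747755e-02,
       -8.73124879e-07, -5.72258486e-06]), 'eef_pos': array([0.1273405 , 0.48292909, 0.23050274]), 'tool_rot': array([ 1.28546981e-01,  9.91702974e-01, -9.33544038e-04, -1.19427181e-04]), 'ft_force': array([ 0.55929313,  0.00101716, -0.14444332]), 'ft_torque': array([ 0.01073703, -0.0145883 , -0.0266547 ]), 'grasp_force': 0.0, 'grip_width': 0.08531428883694431}
```

View pics/scene0.png

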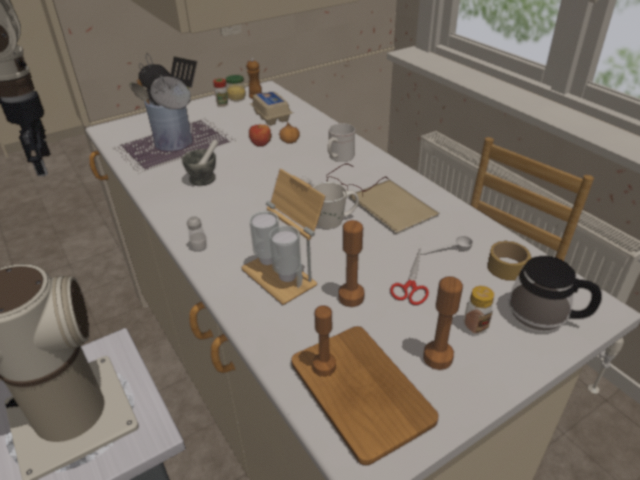

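View pics/top0.png

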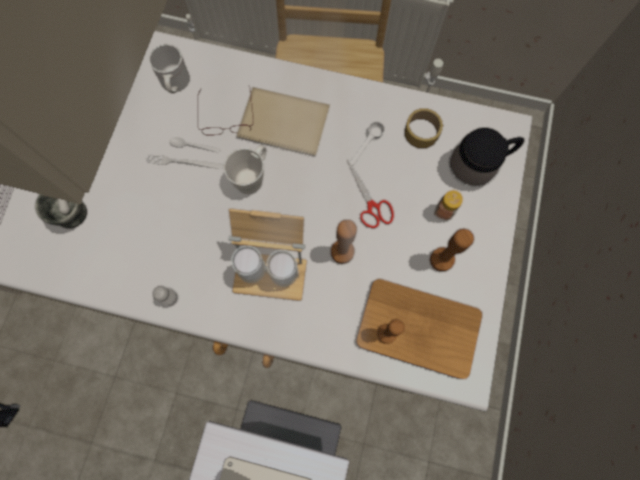

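The scene picture shows three candidates for the pusher: on the board (scene 323,340; top 390,330), by the tower (scene 351,263; top 343,240), and right of the board (scene 443,323; top 450,250). The one on the board is smallest. I also see the salt shaker (197,234), the jar (480,310) and the mug (329,205).

Run:
```python
from h import *
t=load('top');s=load('scene');W=cloud(t);S=cloud(s)
a=cv2.resize(s['image'][205:405,220:420],(600,600),interpolation=3);cv2.imwrite('pics/c1.png',a[...,::-1])
b=cv2.resize(t['image'][195:345,215:415],(800,600),interpolation=3);cv2.imwrite('pics/c2.png',b[...,::-1])
def st(n,m,C):
    P=C[m];print(n,len(P),'mean',P.mean(0).round(4),'min',P.min(0).round(3),'max',P.max(0).round(3), 'circ',cv2.minEnclosingCircle(P[:,:2].astype(np.float32)))
for nm,C,(u0,u1,v0,v1) in(('top',W,(360,420,305,350)),('scene',S,(300,350,300,385))):
    m=np.zeros((480,640),bool);m[v0:v1,u0:u1]=1
    print(nm, C[v0:v1,u0:u1,2].max())
    for lo,hi in((.168,.18),(.13,.165),(.034,.044),(.018,.027)): 
        q=m&(C[...,2]>lo)&(C[...,2]<hi)
        if q.sum():st((lo,hi),q,C)
m=(W[...,2]>.017)&(W[...,2]<.028);m[:,:355]=0;m[:275]=0;m[:,485:]=0
r=cv2.minAreaRect(W[m][:,:2].astype(np.float32));print('board',r)
m=np.zeros((480,640),bool);m[245:305,225:310]=1
q=m&(W[...,2]>.008)&(W[...,2]<.016);print('base',q.sum(),cv2.minAreaRect(W[q][:,:2].astype(np.float32)))
q=m&(W[...,2]>.135)&(W[...,2]<.155);print(np.c_[np.argwhere(q)[::6,::-1],W[q][::6].round(3)])
for uv in((246,262),(282,267),(165,296),(449,200),(245,170),(343,230),(460,240)):print(uv,W[uv[1],uv[0]].round(3))
for uv in((197,230),(283,190),(329,205)):print(uv,S[uv[1],uv[0]].round(3))
```

```text
top nan
(0.168, 0.18) 194 mean [ 0.4265 -0.1788  0.1725] min [ 0.412 -0.194  0.168] max [ 0.441 -0.164  0.178] circ ((0.426544725894928, -0.17883701622486115), 0.01561107486486435)
(0.13, 0.165) 42 mean [ 0.4181 -0.1707  0.1489] min [ 0.411 -0.188  0.131] max [ 0.433 -0.163  0.165] circ ((0.4234641194343567, -0.17600242793560028), 0.015118531882762909)
(0.034, 0.044) 115 mean [ 0.4206 -0.1739  0.0406] min [ 0.406 -0.199  0.034] max [ 0.447 -0.157  0.044] circ ((0.4270741045475006, -0.17882540822029114), 0.021713968366384506)
(0.018, 0.027) 1730 mean [ 0.4428 -0.1834  0.0208] min [ 0.383 -0.256  0.018] max [ 0.507 -0.118  0.027] circ ((0.4452486038208008, -0.18262964487075806), 0.0815059244632721)
scene nan
(0.168, 0.18) 212 mean [ 0.4264 -0.1819  0.1731] min [ 0.412 -0.197  0.168] max [ 0.443 -0.165  0.178] circ ((0.42693689465522766, -0.18069714307785034), 0.016116391867399216)
(0.13, 0.165) 251 mean [ 0.4215 -0.1887  0.1482] min [ 0.412 -0.196  0.13 ] max [ 0.438 -0.172  0.165] circ ((0.42508214712142944, -0.18270555138587952), 0.01498863473534584)
(0.034, 0.044) 187 mean [ 0.4236 
[... 462 characters left out ...]
8, 0.11240527033805847), (0.09974732249975204, 0.16333359479904175), 7.765872478485107)
[[2.45e+02 2.45e+02 5.17e-01 1.61e-01 1.47e-01]
 [2.51e+02 2.45e+02 5.22e-01 1.50e-01 1.40e-01]
 [2.57e+02 2.45e+02 5.24e-01 1.38e-01 1.41e-01]
 ...
 [2.84e+02 2.78e+02 4.69e-01 6.30e-02 1.47e-01]
 [2.79e+02 2.79e+02 4.66e-01 7.30e-02 1.41e-01]
 [2.85e+02 2.79e+02 4.69e-01 6.20e-02 1.37e-01]]
(246, 262) [0.483 0.15  0.143]
(282, 267) [0.493 0.075 0.137]
(165, 296) [0.379 0.311 0.078]
(449, 200) [ 0.742 -0.245  0.101]
(245, 170) [0.733 0.245 0.011]
(343, 230) [ 0.583 -0.032  0.202]
(460, 240) [ 0.622 -0.264  0.199]
(197, 230) [0.387 0.31  0.062]
(283, 190) [0.551 0.165 0.191]
(329, 205) [0.69  0.193 0.083]
```

View pics/c1.png

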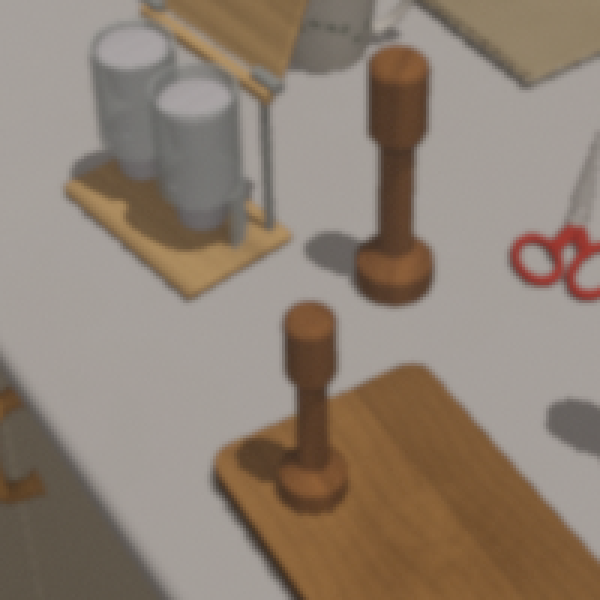

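View pics/c2.png

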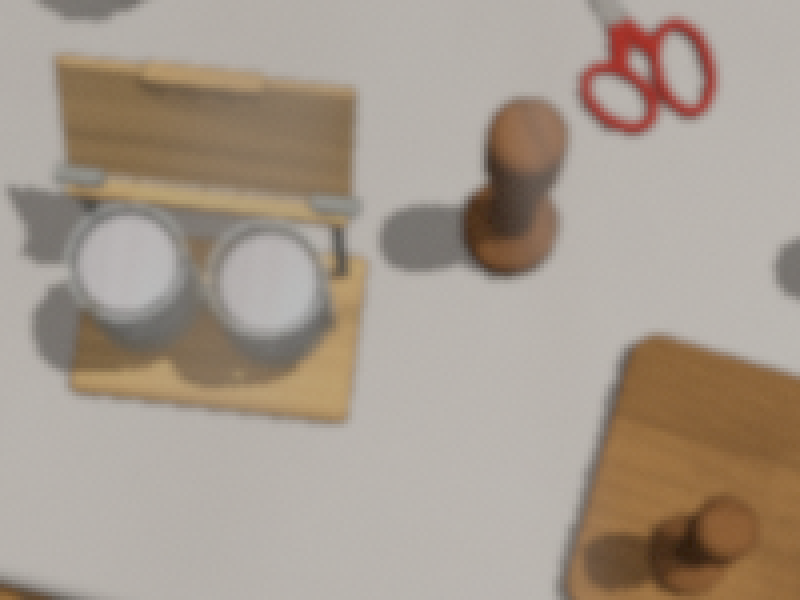

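The crop confirms the short pusher at the board's near-left corner: handle top at about (309,320) in the crop, shadow on the board. Both tube rims are clear, at about (130,258) and (268,280) in the second crop. The heights measured match: handle top 0.174, foot top 0.04, rim 0.147.

```bash
cat >> h.py <<'E'
def rel(*targets):
    """print slide/rotation numbers from the present pose to world xyz,yaw(tool y axis) pointing down"""
    o=bot.get_obs();p=o['eef_pos'];T=R.from_quat(o['tool_rot']);print('t',o['clock'],'p',p.round(4),'w',round(o['grip_width'],4))
    for x,y,z,w in targets:
        D=R.from_matrix(np.array([[-np.sin(w),np.cos(w),0],[np.cos(w),np.sin(w),0],[0,0,-1]]).T)
        print((T.inv().apply(np.array([x,y,z])-p)/.25).round(3),((T.inv()*D).as_rotvec()/.5).round(3))
E
python3 - <<'E'
from h import *
from scipy.optimize import least_squares
for n in('top','scene'):
    c=load(n);W=cloud(c)
    for nm,c0 in(('L',(.487,.149)),('R',(.497,.0753))):
        d=np.hypot(W[...,0]-c0[0],W[...,1]-c0[1]);q=(abs(W[...,2]-.147)<.006)&(d>.022)&(d<.04)
        P=W[q];f=lambda v:np.hypot(P[:,0]-v[0],P[:,1]-v[1])-.0305
        r=least_squares(f,c0,loss='soft_l1',f_scale=.002);print(n,nm,len(P),r.x.round(4),P[:,2].mean())
        q=(d<.022)&(W[...,2]>.1);print('inside z',np.percentile(W[q][:,2],[10,50,90]).round(3))
rel((.28,.25,.27,.8),(.427,-.18,.27,0))
E
```

```text
top L 284 [0.4886 0.1492] 0.14461996870204824
inside z [0.14  0.143 0.145]
top R 195 [0.4984 0.0761] 0.14552336450164324
inside z [0.133 0.136 0.138]
scene L 264 [0.4886 0.1492] 0.14471809863518065
inside z [0.142 0.143 0.145]
scene R 234 [0.4989 0.0756] 0.14544474569790694
inside z [0.135 0.137 0.138]
t 0.1 p [0.1273 0.4829 0.2305] w 0.0853
[-0.828 -0.746 -0.157] [-4.000e-03  1.000e-03  1.026e+00]
[-1.835 -2.259 -0.154] [-3.000e-03  2.000e-03  2.626e+00]
```

{"fn": "drive_tool", "kwargs": {
  "slide": [
    [-0.1, -0.1, -0.16],
    [-0.3, -0.3, -0.16],
    [-0.5, -0.45, -0.16],
    [-0.65, -0.6, -0.16],
    [-0.83, -0.75, -0.16],
    [-0.83, -0.75, -0.16],
    [-0.83, -0.75, -0.16],
    [-0.83, -0.75, -0.16]
  ],
  "rotation": [
    [0, 0, 0.2],
    [0, 0, 0.4],
    [0, 0, 0.6],
    [0, 0, 0.8],
    [0, 0, 1],
    [0, 0, 1],
    [0, 0, 1],
    [0, 0, 1]
  ],
  "gripper": 1
}}

```text
clock: 1.1
eef_pos: [0.2796, 0.2502, 0.2711]
tool_rot: [0.369, 0.93, -0.0, -0.0]
ft_force: [-0.5, 0.0, -0.7]
grip_width: 0.0856
grasp_force: 0.0
```

```bash
python3 -c "
from h import *
rel((.36,.06,.27,.4),(.427,-.18,.27,0));print(bot.get_obs()['joint_pos'])"
```

```text
t 1.1 p [0.2796 0.2502 0.2711] w 0.0856
[-0.756 -0.334  0.004] [-0.001 -0.     0.831]
[-1.609 -0.849  0.004] [-1.000e-03 -0.000e+00  1.631e+00]
[ 7.29693958e-01 -2.38371212e-02 -1.92582351e-01  1.40252325e+00
  2.77940201e-04  1.48477298e+00]
```

{"fn": "drive_tool", "kwargs": {
  "slide": [
    [-0.2, -0.09, 0],
    [-0.4, -0.18, 0],
    [-0.58, -0.27, 0],
    [-0.76, -0.34, 0],
    [-0.88, -0.42, 0],
    [-0.98, -0.5, 0],
    [-1, -0.52, 0],
    [-1, -0.52, 0]
  ],
  "rotation": [
    [0, 0, 0.25],
    [0, 0, 0.5],
    [0, 0, 0.75],
    [0, 0, 1],
    [0, 0, 1],
    [0, 0, 1],
    [0, 0, 1],
    [0, 0, 1]
  ]
}}

```text
clock: 2.1
eef_pos: [0.3725, -0.016, 0.2711]
tool_rot: [0.588, 0.809, 0.0, -0.0]
ft_force: [0.0, 0.4, 0.5]
grip_width: 0.0854
grasp_force: 0.0
```

```bash
python3 -c "
from h import *
rel((.427,-.18,.27,0),(.427,-.18,.131,0))"
```

```text
t 2.1 p [ 0.3725 -0.016   0.2711] w 0.0854
[-0.691  0.004  0.004] [-0.001 -0.001  0.629]
[-0.692  0.004  0.56 ] [-0.001 -0.001  0.629]
```

{"fn": "drive_tool", "kwargs": {
  "slide": [
    [-0.2, 0, 0],
    [-0.4, 0, 0],
    [-0.6, 0, 0],
    [-0.69, 0.004, 0],
    [-0.69, 0.004, 0],
    [-0.69, 0.004, 0.05],
    [-0.69, 0.004, 0.1],
    [-0.69, 0.004, 0.1]
  ],
  "rotation": [
    [0, 0, 0.2],
    [0, 0, 0.4],
    [0, 0, 0.63],
    [0, 0, 0.63],
    [0, 0, 0.63],
    [0, 0, 0.63],
    [0, 0, 0.63],
    [0, 0, 0.63]
  ]
}}

```text
clock: 3.1
eef_pos: [0.4255, -0.1794, 0.2448]
tool_rot: [0.707, 0.707, -0.001, -0.002]
ft_force: [-0.4, 0.6, 0.6]
grip_width: 0.0853
grasp_force: 0.0
```

```bash
python3 -c "
from h import *
rel((.427,-.18,.131,0))"
```

```text
t 3.1 p [ 0.4255 -0.1794  0.2448] w 0.0853
[-0.003  0.007  0.455] [-0.006 -0.003 -0.001]
```

{"fn": "drive_tool", "kwargs": {
  "slide": [
    [0, 0.005, 0.1],
    [0, 0.005, 0.2],
    [0, 0.005, 0.3],
    [0, 0.005, 0.4],
    [0, 0.005, 0.455],
    [0, 0.005, 0.455],
    [0, 0.005, 0.455],
    [0, 0.005, 0.455]
  ],
  "rotation": [
    [0, 0, 0],
    [0, 0, 0],
    [0, 0, 0],
    [0, 0, 0],
    [0, 0, 0],
    [0, 0, 0],
    [0, 0, 0],
    [0, 0, 0]
  ]
}}

```text
clock: 4.1
eef_pos: [0.4286, -0.1811, 0.1336]
tool_rot: [0.708, 0.706, 0.0, 0.001]
ft_force: [-0.1, 0.6, -0.1]
grip_width: 0.0854
grasp_force: 0.0
```

{"fn": "drive_tool", "kwargs": {
  "slide": [
    [0, 0, 0],
    [0, 0, 0],
    [0, 0, 0],
    [0, 0, 0],
    [0, 0, 0],
    [0, 0, 0],
    [0, 0, 0],
    [0, 0, 0]
  ],
  "rotation": [
    [0, 0, 0],
    [0, 0, 0],
    [0, 0, 0],
    [0, 0, 0],
    [0, 0, 0],
    [0, 0, 0],
    [0, 0, 0],
    [0, 0, 0]
  ],
  "gripper": 0
}}

```text
clock: 5.1
eef_pos: [0.428, -0.1809, 0.1329]
tool_rot: [0.708, 0.706, -0.0, 0.0]
ft_force: [-1.3, -1.1, 5.8]
grip_width: 0.0307
grasp_force: 59.8
```

```bash
python3 -c "
from h import *
rel((.427,-.18,.29,0),(.4976,.0757,.29,0))
print(bot.get_obs())
c=snap('scene');cv2.imwrite('pics/g.png',cv2.resize(c['image'][250:400,230:430],(800,600))[...,::-1])"
```

```text
t 5.1 p [ 0.428  -0.1809  0.1329] w 0.0307
[ 0.004 -0.004 -0.629] [ 0.001  0.001 -0.004]
[ 1.027  0.277 -0.629] [ 0.001  0.001 -0.004]
{'clock': 5.1, 'joint_pos': array([-3.99871850e-01,  2.41166642e-01, -2.62657030e-01,  1.06648939e+00,
       -2.17439069e-04,  1.17297384e+00]), 'joint_vel': array([-0.00113966,  0.0011284 , -0.0007423 , -0.00050538,  0.00019022,
       -0.00071718]), 'tau': array([ 2.91277925e-01, -3.26082909e+01,  2.18631005e+01, -5.72783388e-01,
        2.04497608e-01,  3.55182339e-03]), 'eef_pos': array([ 0.42796055, -0.18094582,  0.13287074]), 'tool_rot': array([ 7.07830964e-01,  7.06381806e-01, -9.60293920e-06,  2.64790894e-04]), 'ft_force': array([-1.26754434, -1.11098986,  5.75190988]), 'ft_torque': array([-0.01246062,  0.34662179,  0.04218312]), 'grasp_force': 59.79915221444429, 'grip_width': 0.030705542132307112}
```

View pics/g.png

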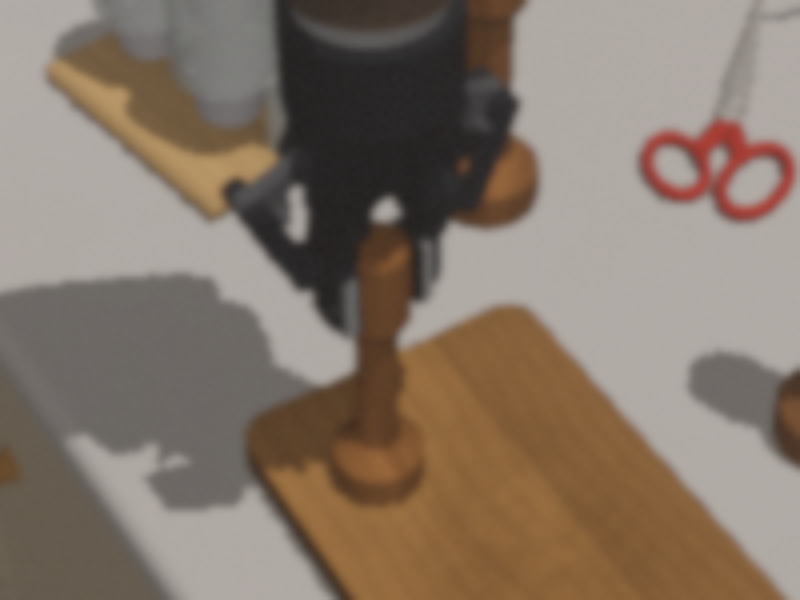

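The crop shows the pusher upright between the pads, handle at about (385,280), foot flat on the board. Lifting now, and turning so the fingers close along the tower's y, away from the lid.

{"fn": "drive_tool", "kwargs": {
  "slide": [
    [0, 0, -0.08],
    [0, 0, -0.2],
    [0, 0, -0.32],
    [0, 0, -0.44],
    [0, 0, -0.56],
    [0, 0, -0.64],
    [0, 0, -0.64],
    [0, 0, -0.64]
  ],
  "rotation": [
    [0, 0, 0],
    [0, 0, 0],
    [0, 0, -0.2],
    [0, 0, -0.4],
    [0, 0, -0.6],
    [0, 0, -0.8],
    [0, 0, -1],
    [0, 0, -1]
  ]
}}

```text
clock: 6.15
eef_pos: [0.4277, -0.1806, 0.2918]
tool_rot: [0.512, 0.859, 0.0, -0.001]
ft_force: [0.8, -0.2, -1.5]
grip_width: 0.0306
grasp_force: 59.7
```

```bash
python3 -c "
from h import *
rel((.44,-.05,.29,1.0),(.4976,.0757,.29,1.5));print(bot.get_obs()['ft_force'])"
```

```text
t 6.15 p [ 0.4277 -0.1806  0.2918] w 0.0306
[0.436 0.292 0.008] [-1.000e-03 -3.000e-03 -1.006e+00]
[0.768 0.734 0.008] [ 0.    -0.003 -2.006]
[ 0.75146882 -0.2357526  -1.53517952]
```

{"fn": "drive_tool", "kwargs": {
  "slide": [
    [0.1, 0.07, 0],
    [0.2, 0.15, 0],
    [0.32, 0.25, 0],
    [0.44, 0.36, 0],
    [0.56, 0.48, 0],
    [0.67, 0.6, 0],
    [0.74, 0.69, 0],
    [0.768, 0.734, 0]
  ],
  "rotation": [
    [0, 0, -0.15],
    [0, 0, -0.3],
    [0, 0, -0.45],
    [0, 0, -0.6],
    [0, 0, -0.75],
    [0, 0, -0.9],
    [0, 0, -1],
    [0, 0, -1]
  ]
}}

```text
clock: 7.15
eef_pos: [0.4973, 0.0768, 0.2914]
tool_rot: [0.282, 0.959, -0.0, -0.001]
ft_force: [-0.7, 0.3, -1.3]
grip_width: 0.0304
grasp_force: 59.8
```

{"fn": "drive_tool", "kwargs": {
  "slide": [
    [0, 0, 0],
    [0, 0, 0],
    [0, 0, 0],
    [0, 0, 0],
    [0, 0, 0],
    [0, 0, 0],
    [0, 0, 0],
    [0, 0, 0]
  ],
  "rotation": [
    [0, 0, -0.2],
    [0, 0, -0.4],
    [0, 0, -0.6],
    [0, 0, -0.8],
    [0, 0, -1],
    [0, 0, -1],
    [0, 0, -1],
    [0, 0, -1]
  ]
}}

```text
clock: 8.15
eef_pos: [0.4973, 0.0753, 0.2925]
tool_rot: [0.037, 0.999, -0.0, -0.0]
ft_force: [0.0, 0.3, -1.7]
grip_width: 0.0307
grasp_force: 59.8
```

```bash
cat >> h.py <<'E'
E
python3 -c "
from h import *
c=snap('scene');t=snap('top')
S=cloud(c);T=cloud(t);p=bot.get_obs()['eef_pos']
for C in(S,T):
    d=np.hypot(C[...,0]-p[0],C[...,1]-p[1]);q=(d<.03)&(C[...,2]>.172)&(C[...,2]<.204)
    print(q.sum());
    if q.sum()>5:print(C[q].min(0).round(4),C[q].max(0).round(4),cv2.minEnclosingCircle(C[q][:,:2].astype(np.float32)))
cv2.imwrite('pics/r.png',cv2.resize(c['image'][150:300,200:400],(800,600))[...,::-1])
rel((.4976,.0757,.29,1.7),(.4976,.0757,.203,1.7));print(bot.get_obs()['joint_pos'])"
```

```text
236
[0.4738 0.0522 0.1812] [0.5168 0.0956 0.2039] ((0.4953014850616455, 0.07410091161727905), 0.022175759077072144)
94
[0.4746 0.0529 0.1836] [0.5107 0.067  0.204 ] ((0.4926542639732361, 0.06375065445899963), 0.018358400091528893)
t 8.25 p [0.4973 0.0755 0.2925] w 0.0305
[-0.001  0.001  0.01 ] [-0.    -0.    -0.406]
[-0.001  0.001  0.358] [-0.    -0.    -0.406]
[ 1.50585343e-01  2.29704424e-01  1.48865935e-01  1.49010002e+00
 -3.62566766e-05  2.24175944e-01]
```

View pics/r.png

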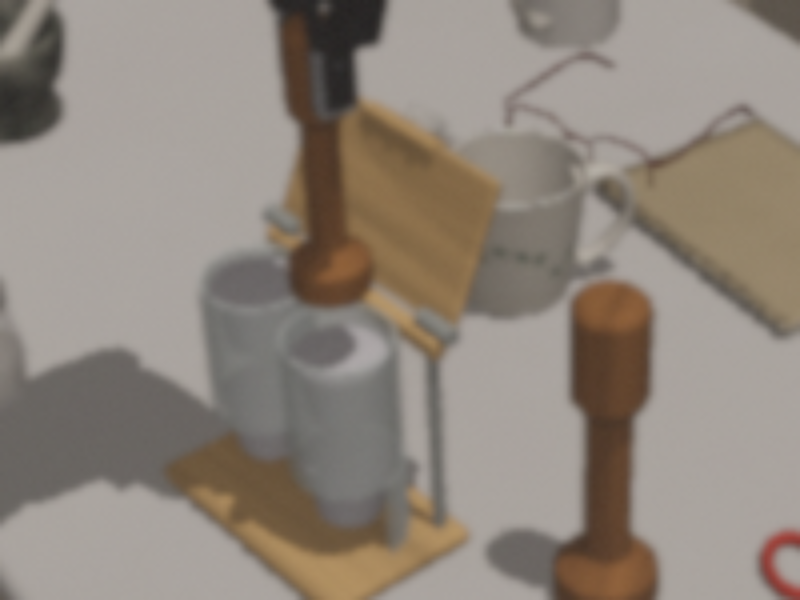

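The pusher hangs upright, foot about (330,270) in the crop, just above the right tube's mouth (about (338,340)). The foot centre fits about 2 mm short in x.

{"fn": "drive_tool", "kwargs": {
  "slide": [
    [-0.007, 0.004, 0.03],
    [-0.007, 0.004, 0.06],
    [-0.007, 0.004, 0.09],
    [-0.007, 0.004, 0.12],
    [-0.007, 0.004, 0.15],
    [-0.007, 0.004, 0.18],
    [-0.007, 0.004, 0.2],
    [-0.007, 0.004, 0.2]
  ],
  "rotation": [
    [0, 0, 0],
    [0, 0, 0],
    [0, 0, 0],
    [0, 0, 0],
    [0, 0, 0],
    [0, 0, 0],
    [0, 0, 0],
    [0, 0, 0]
  ]
}}

```text
clock: 9.25
eef_pos: [0.4991, 0.0764, 0.2424]
tool_rot: [0.036, 0.999, -0.0, -0.0]
ft_force: [0.4, 0.9, -1.3]
grip_width: 0.0308
grasp_force: 59.9
```

{"fn": "drive_tool", "kwargs": {
  "slide": [
    [0, 0, 0.03],
    [0, 0, 0.06],
    [0, 0, 0.09],
    [0, 0, 0.12],
    [0, 0, 0.14],
    [0, 0, 0.155],
    [0, 0, 0.16],
    [0, 0, 0.16]
  ],
  "rotation": [
    [0, 0, 0],
    [0, 0, 0],
    [0, 0, 0],
    [0, 0, 0],
    [0, 0, 0],
    [0, 0, 0],
    [0, 0, 0],
    [0, 0, 0]
  ]
}}

```text
clock: 10.25
eef_pos: [0.4995, 0.0764, 0.2029]
tool_rot: [0.036, 0.999, 0.0, 0.001]
ft_force: [-1.4, -0.1, 6.7]
grip_width: 0.0306
grasp_force: 60.7
```

{"fn": "drive_tool", "kwargs": {
  "slide": [
    [0, 0, 0.004],
    [0, 0, 0.008],
    [0, 0, 0.012],
    [0, 0, 0.012],
    [0, 0, 0.012],
    [0, 0, 0.012],
    [0, 0, 0.012],
    [0, 0, 0.012]
  ],
  "rotation": [
    [0, 0, 0],
    [0, 0, 0],
    [0, 0, 0],
    [0, 0, 0],
    [0, 0, 0],
    [0, 0, 0],
    [0, 0, 0],
    [0, 0, 0]
  ]
}}

```text
clock: 11.25
eef_pos: [0.5002, 0.0764, 0.2026]
tool_rot: [0.036, 0.999, 0.0, 0.002]
ft_force: [-4.7, -1.2, 18.8]
grip_width: 0.0305
grasp_force: 61.9
```

Hard stop: force rose to 19 N without travel, foot at 0.092. Up and over to the left tube.

{"fn": "drive_tool", "kwargs": {
  "slide": [
    [0, 0, -0.05],
    [0, 0, -0.11],
    [0, 0, -0.17],
    [0, 0, -0.23],
    [0, 0, -0.29],
    [0, 0, -0.35],
    [0, 0, -0.375],
    [0, 0, -0.375]
  ],
  "rotation": [
    [0, 0, 0],
    [0, 0, 0],
    [0, 0, 0],
    [0, 0, 0],
    [0, 0, 0],
    [0, 0, 0],
    [0, 0, 0],
    [0, 0, 0]
  ]
}}

```text
clock: 12.25
eef_pos: [0.4994, 0.0764, 0.2938]
tool_rot: [0.036, 0.999, 0.0, 0.0]
ft_force: [0.3, -0.4, -1.9]
grip_width: 0.0309
grasp_force: 59.8
```

```bash
python3 -c "
from h import *
c=snap('scene');S=cloud(c);p=bot.get_obs()['eef_pos']
d=np.hypot(S[...,0]-p[0],S[...,1]-p[1]);q=(d<.03)&(S[...,2]>.165)&(S[...,2]<.204)
print(S[q].min(0).round(4),S[q].max(0).round(4),cv2.minEnclosingCircle(S[q][:,:2].astype(np.float32)))
rel((.4888,.1497,.292,1.5))"
```

```text
[0.476  0.0526 0.1825] [0.5204 0.0936 0.204 ] ((0.49941733479499817, 0.07455208152532578), 0.023642173036932945)
t 12.3 p [0.4991 0.0764 0.2932] w 0.0304
[0.063 0.289 0.005] [-0.    -0.    -0.004]
```

{"fn": "drive_tool", "kwargs": {
  "slide": [
    [0.02, 0.08, 0],
    [0.035, 0.16, 0],
    [0.05, 0.23, 0],
    [0.062, 0.28, 0],
    [0.063, 0.289, 0],
    [0.063, 0.289, 0],
    [0.063, 0.289, 0.03],
    [0.063, 0.289, 0.06]
  ],
  "rotation": [
    [0, 0, 0],
    [0, 0, 0],
    [0, 0, 0],
    [0, 0, 0],
    [0, 0, 0],
    [0, 0, 0],
    [0, 0, 0],
    [0, 0, 0]
  ]
}}

```text
clock: 13.3
eef_pos: [0.4887, 0.1491, 0.2777]
tool_rot: [0.037, 0.999, -0.0, -0.0]
ft_force: [-0.6, 0.1, -1.8]
grip_width: 0.0307
grasp_force: 59.9
```

```bash
python3 -c "
from h import *
c=snap('scene');S=cloud(c);p=bot.get_obs()['eef_pos']
d=np.hypot(S[...,0]-p[0],S[...,1]-p[1]);q=(d<.03)&(S[...,2]>.16)&(S[...,2]<.19)
print(S[q].min(0).round(4),S[q].max(0).round(4),cv2.minEnclosingCircle(S[q][:,:2].astype(np.float32)))
rel((.488,.1492,.203,1.5))"
```

```text
[0.4656 0.1238 0.167 ] [0.5084 0.1637 0.19  ] ((0.4870472848415375, 0.1460365653038025), 0.022437764331698418)
t 13.35 p [0.4881 0.149  0.2764] w 0.0307
[-0.     0.001  0.294] [-0.002 -0.005 -0.006]
```

{"fn": "drive_tool", "kwargs": {
  "slide": [
    [0, 0.003, 0.04],
    [0, 0.003, 0.08],
    [0, 0.003, 0.12],
    [0, 0.003, 0.16],
    [0, 0.003, 0.2],
    [0, 0.003, 0.24],
    [0, 0.003, 0.26],
    [0, 0.003, 0.26]
  ],
  "rotation": [
    [0, 0, 0],
    [0, 0, 0],
    [0, 0, 0],
    [0, 0, 0],
    [0, 0, 0],
    [0, 0, 0],
    [0, 0, 0],
    [0, 0, 0]
  ]
}}

```text
clock: 14.35
eef_pos: [0.4888, 0.1503, 0.2129]
tool_rot: [0.036, 0.999, 0.0, 0.0]
ft_force: [-0.1, -0.1, 2.5]
grip_width: 0.0307
grasp_force: 60.4
```

{"fn": "drive_tool", "kwargs": {
  "slide": [
    [0, 0, 0.02],
    [0, 0, 0.035],
    [0, 0, 0.046],
    [0, 0, 0.05],
    [0, 0, 0.05],
    [0, 0, 0.05],
    [0, 0, 0.05],
    [0, 0, 0.05]
  ],
  "rotation": [
    [0, 0, 0],
    [0, 0, 0],
    [0, 0, 0],
    [0, 0, 0],
    [0, 0, 0],
    [0, 0, 0],
    [0, 0, 0],
    [0, 0, 0]
  ]
}}

```text
clock: 15.35
eef_pos: [0.4893, 0.1504, 0.2026]
tool_rot: [0.036, 0.999, 0.0, 0.001]
ft_force: [-3.1, -1.7, 11.6]
grip_width: 0.0312
grasp_force: 61.4
```

{"fn": "drive_tool", "kwargs": {
  "slide": [
    [0, 0, 0.004],
    [0, 0, 0.008],
    [0, 0, 0.01],
    [0, 0, 0.01],
    [0, 0, 0.01],
    [0, 0, 0.01],
    [0, 0, 0.01],
    [0, 0, 0.01]
  ],
  "rotation": [
    [0, 0, 0],
    [0, 0, 0],
    [0, 0, 0],
    [0, 0, 0],
    [0, 0, 0],
    [0, 0, 0],
    [0, 0, 0],
    [0, 0, 0]
  ]
}}

```text
clock: 16.35
eef_pos: [0.4899, 0.1504, 0.2026]
tool_rot: [0.036, 0.999, 0.001, 0.003]
ft_force: [-5.9, -3.1, 23.7]
grip_width: 0.0308
grasp_force: 62.5
```

{"fn": "drive_tool", "kwargs": {
  "slide": [
    [0, 0, -0.05],
    [0, 0, -0.11],
    [0, 0, -0.17],
    [0, 0, -0.23],
    [0, 0, -0.29],
    [0, 0, -0.35],
    [0, 0, -0.375],
    [0, 0, -0.375]
  ],
  "rotation": [
    [0, 0, 0],
    [0, 0, 0],
    [0, 0, 0],
    [0, 0, 0],
    [0, 0, 0],
    [0, 0, 0],
    [0, 0, 0],
    [0, 0, 0]
  ]
}}

```text
clock: 17.35
eef_pos: [0.489, 0.1504, 0.2925]
tool_rot: [0.036, 0.999, 0.0, 0.0]
ft_force: [0.0, 0.0, -1.9]
grip_width: 0.0306
grasp_force: 59.8
```

```bash
python3 -c "
from h import *
c=snap('scene');S=cloud(c);t=snap('top');W=cloud(t);p=bot.get_obs()['eef_pos']
d=np.hypot(S[...,0]-p[0],S[...,1]-p[1]);q=(d<.03)&(S[...,2]>.165)&(S[...,2]<.204)
print(S[q].min(0).round(4),S[q].max(0).round(4))
for C in(S,W):
  for m in((.4877,.149),(.4976,.0757)):
    d=np.hypot(C[...,0]-m[0],C[...,1]-m[1]);q=(d<.022)&(C[...,2]>.06)&(C[...,2]<.15);
    if q.sum():print(q.sum(),np.percentile(C[q][:,2],[5,50,95]).round(3))
cv2.imwrite('pics/l.png',cv2.resize(c['image'][150:300,200:400],(800,600))[...,::-1])
rel((.45,-.2,.29,1.5))"
```

```text
[0.4649 0.126  0.1826] [0.5104 0.1631 0.204 ]
155 [0.088 0.091 0.095]
280 [0.088 0.091 0.094]
t 17.45 p [0.4885 0.1503 0.2915] w 0.0307
[ 0.052 -1.409  0.007] [-0.001 -0.002 -0.004]
```

View pics/l.png

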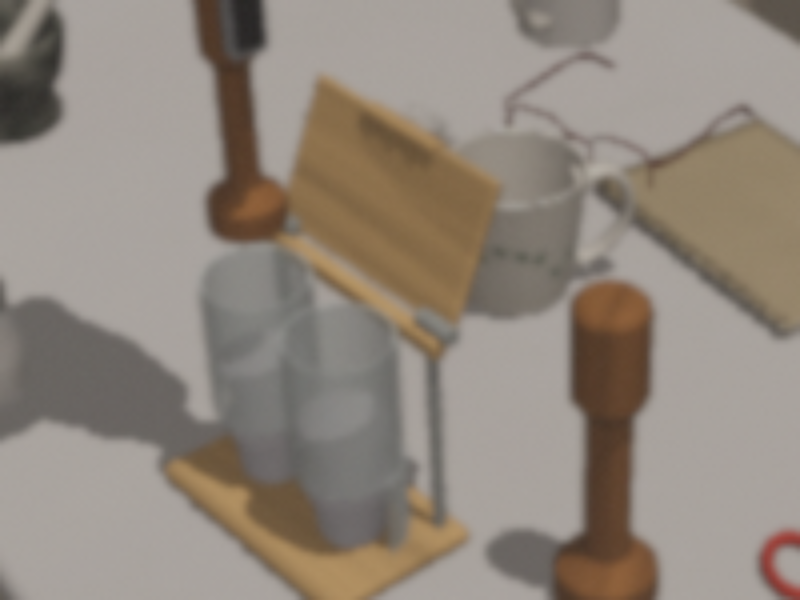

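The crop shows both capsule stacks down at the base (tops at about (338,415) and (250,355)); depth gives both tops at 0.091. Now back to the board.

{"fn": "drive_tool", "kwargs": {
  "slide": [
    [0.01, -0.1, 0],
    [0.02, -0.24, 0],
    [0.03, -0.4, 0],
    [0.04, -0.56, 0],
    [0.05, -0.72, 0],
    [0.05, -0.86, 0],
    [0.05, -0.96, 0],
    [0.05, -1, 0]
  ],
  "rotation": [
    [0, 0, 0],
    [0, 0, 0],
    [0, 0, 0],
    [0, 0, 0],
    [0, 0, 0],
    [0, 0, 0],
    [0, 0, 0],
    [0, 0, 0]
  ]
}}

```text
clock: 18.45
eef_pos: [0.4576, -0.0991, 0.2914]
tool_rot: [0.037, 0.999, 0.0, -0.001]
ft_force: [-1.4, -0.2, -1.1]
grip_width: 0.0311
grasp_force: 60.0
```

{"fn": "drive_tool", "kwargs": {
  "slide": [
    [0, -0.1, 0],
    [0, -0.2, 0],
    [0, -0.3, 0],
    [0, -0.38, 0],
    [0, -0.41, 0],
    [0, -0.41, 0],
    [0, -0.41, 0.1],
    [0, -0.41, 0.2]
  ],
  "rotation": [
    [0, 0, 0],
    [0, 0, 0],
    [0, 0, 0],
    [0, 0, 0],
    [0, 0, 0],
    [0, 0, 0],
    [0, 0, 0],
    [0, 0, 0]
  ]
}}

```text
clock: 19.45
eef_pos: [0.4511, -0.1993, 0.2417]
tool_rot: [0.036, 0.999, 0.0, 0.001]
ft_force: [-0.0, 0.4, -1.6]
grip_width: 0.0306
grasp_force: 60.0
```

```bash
python3 -c "
from h import *
rel((.45,-.2,.145,1.5),(.45,-.2,.1325,1.5))
c=snap('scene');S=cloud(c);p=bot.get_obs()['eef_pos']
d=np.hypot(S[...,0]-p[0],S[...,1]-p[1]);q=(d<.035)&(S[...,2]>.09)&(S[...,2]<p[2]-.06)
print(S[q].min(0).round(4),S[q].max(0).round(4))
"
```

```text
t 19.45 p [ 0.4511 -0.1993  0.2417] w 0.0306
[ 0.005 -0.003  0.387] [ 0.     0.002 -0.001]
[ 0.005 -0.003  0.437] [ 0.     0.002 -0.001]
[ 0.4278 -0.2233  0.1306] [ 0.4723 -0.1784  0.1777]
```

{"fn": "drive_tool", "kwargs": {
  "slide": [
    [0, 0, 0.06],
    [0, 0, 0.14],
    [0, 0, 0.22],
    [0, 0, 0.3],
    [0, 0, 0.37],
    [0, 0, 0.41],
    [0, 0, 0.425],
    [0, 0, 0.43]
  ],
  "rotation": [
    [0, 0, 0],
    [0, 0, 0],
    [0, 0, 0],
    [0, 0, 0],
    [0, 0, 0],
    [0, 0, 0],
    [0, 0, 0],
    [0, 0, 0]
  ]
}}

```text
clock: 20.5
eef_pos: [0.4511, -0.2004, 0.135]
tool_rot: [0.036, 0.999, -0.0, 0.0]
ft_force: [0.0, -0.7, -2.3]
grip_width: 0.0303
grasp_force: 60.0
```

{"fn": "drive_tool", "kwargs": {
  "slide": [
    [0, 0, 0.003],
    [0, 0, 0.006],
    [0, 0, 0.008],
    [0, 0, 0.008],
    [0, 0, 0.008],
    [0, 0, 0.008],
    [0, 0, 0.008],
    [0, 0, 0.008]
  ],
  "rotation": [
    [0, 0, 0],
    [0, 0, 0],
    [0, 0, 0],
    [0, 0, 0],
    [0, 0, 0],
    [0, 0, 0],
    [0, 0, 0],
    [0, 0, 0]
  ]
}}

```text
clock: 21.5
eef_pos: [0.451, -0.2004, 0.1329]
tool_rot: [0.036, 0.999, -0.0, 0.0]
ft_force: [0.8, 0.4, 2.4]
grip_width: 0.0308
grasp_force: 60.3
```

Foot touches (about +4 N). Release, then rise.

{"fn": "drive_tool", "kwargs": {
  "slide": [
    [0, 0, 0],
    [0, 0, 0],
    [0, 0, 0],
    [0, 0, 0],
    [0, 0, 0],
    [0, 0, 0],
    [0, 0, 0],
    [0, 0, 0]
  ],
  "rotation": [
    [0, 0, 0],
    [0, 0, 0],
    [0, 0, 0],
    [0, 0, 0],
    [0, 0, 0],
    [0, 0, 0],
    [0, 0, 0],
    [0, 0, 0]
  ],
  "gripper": 1
}}

```text
clock: 22.5
eef_pos: [0.4507, -0.2003, 0.1326]
tool_rot: [0.036, 0.999, 0.0, 0.0]
ft_force: [-0.7, -0.2, 0.2]
grip_width: 0.0856
grasp_force: 0.0
```

{"fn": "drive_tool", "kwargs": {
  "slide": [
    [0, 0, -0.05],
    [0, 0, -0.12],
    [0, 0, -0.22],
    [0, 0, -0.34],
    [0, 0, -0.46],
    [0, 0, -0.58],
    [0, 0, -0.68],
    [0, 0, -0.7]
  ],
  "rotation": [
    [0, 0, 0],
    [0, 0, 0],
    [0, 0, 0],
    [0, 0, 0],
    [0, 0, 0],
    [0, 0, 0],
    [0, 0, 0],
    [0, 0, 0]
  ]
}}

```text
clock: 23.5
eef_pos: [0.4516, -0.2007, 0.3102]
tool_rot: [0.036, 0.999, -0.001, 0.002]
ft_force: [0.5, -0.2, -0.3]
grip_width: 0.0854
grasp_force: 0.0
```

```bash
python3 -c "
from h import *
c=snap('scene');S=cloud(c);t=snap('top');W=cloud(t)
for nm,C in(('s',S),('t',W)):
  d=np.hypot(C[...,0]-.451,C[...,1]+.2)
  for lo,hi in((.166,.18),(.034,.044)):
    q=(d<.035)&(C[...,2]>lo)&(C[...,2]<hi)
    if q.sum()>5:print(nm,q.sum(),C[q][:,2].max().round(4),cv2.minEnclosingCircle(C[q][:,:2].astype(np.float32)))
# lid in the tower frame
a=np.radians(7.77);ex=np.array([np.cos(a),np.sin(a)]);ey=np.array([-np.sin(a),np.cos(a)])
for nm,C in(('s',S),('t',W)):
  D=C[...,:2]-[.4922,.1124];x=D@ex;y=D@ey;z=C[...,2]
  q=(abs(y)<.076)&(z>.16)&(z<.245)&(x>.03)&(x<.12)
  print(nm,q.sum(),'y',y[q].min(),y[q].max(),'zmax',z[q].max())
  for lo in np.arange(.16,.24,.01):
    k=q&(z>=lo)&(z<lo+.01)
    if k.sum():print(lo.round(2),np.percentile(x[k],[5,50,95]).round(4))
# mug extents
D=W[...,:2]-[.4922,.1124];x=D@ex;y=D@ey;q=(W[...,2]>.03)&(W[...,2]<.11)&(x>.1)&(x<.36)&(y>-.05)&(y<.2)
print('mug tower frame',x[q].min(),x[q].max(),y[q].min(),y[q].max())
P=lambda X,Y:np.array([.4922,.1124])+X*ex+Y*ey
print(P(.11,-.03),P(-.03,-.03))
rel((*P(.11,-.03),.29,1.5))
"
```

```text
s 232 0.177 ((0.4493769407272339, -0.20191016793251038), 0.016443530097603798)
s 177 0.044 ((0.4498537480831146, -0.2017674297094345), 0.0224747434258461)
s 1589 y -0.07589872110545838 0.07569335514968144 zmax 0.2333799348409925
0.16 [0.0498 0.0531 0.0565]
0.17 [0.0533 0.0573 0.0609]
0.18 [0.0581 0.0618 0.0653]
0.19 [0.0624 0.0659 0.0689]
0.2 [0.0669 0.0703 0.074 ]
0.21 [0.0713 0.0747 0.0783]
0.22 [0.0745 0.0781 0.084 ]
0.23 [0.0727 0.0765 0.0805]
t 1911 y -0.07577799273657537 0.07581375970689216 zmax 0.2326852546501602
0.16 [0.0487 0.0517 0.0545]
0.17 [0.0529 0.056  0.0591]
0.18 [0.0573 0.0606 0.0635]
0.19 [0.0623 0.0649 0.0678]
0.2 [0.0662 0.0693 0.0725]
0.21 [0.0707 0.0736 0.0764]
0.22 [0.0739 0.079  0.0838]
0.23 [0.0733 0.0759 0.0805]
mug tower frame 0.1852416380810049 0.35994784506536515 0.041268737674481595 0.19992686664038117
[0.60524597 0.09754708] [0.46653134 0.07861953]
t 23.6 p [ 0.4509 -0.2004  0.3081] w 0.0854
[-0.529  1.234  0.073] [-0.001  0.003 -0.004]
```

The pusher stands upright at (0.4495,-0.2018) on the board (handle and foot circles coincide). The lid is at about 1.98 rad, its edge at tower x=0.084. Moving over behind it with the fingers shut.

{"fn": "drive_tool", "kwargs": {
  "slide": [
    [-0.05, 0.12, 0],
    [-0.12, 0.26, 0],
    [-0.19, 0.42, 0],
    [-0.26, 0.58, 0],
    [-0.33, 0.74, 0],
    [-0.4, 0.88, 0],
    [-0.46, 0.98, 0],
    [-0.46, 1, 0]
  ],
  "rotation": [
    [0, 0, 0],
    [0, 0, -0.1],
    [0, 0, -0.2],
    [0, 0, -0.3],
    [0, 0, -0.4],
    [0, 0, -0.4],
    [0, 0, -0.4],
    [0, 0, -0.4]
  ],
  "gripper": 0
}}

```text
clock: 24.6
eef_pos: [0.5836, 0.0422, 0.3052]
tool_rot: [-0.065, 0.998, -0.0, -0.002]
ft_force: [-0.5, -0.2, 0.3]
grip_width: 0.0002
grasp_force: 0.0
```

```bash
cat >> h.py <<'E'
def tw(x,z,y=-.03):
    a=np.radians(7.77);p=np.array([.4922,.1124])+x*np.array([np.cos(a),np.sin(a)])+y*np.array([-np.sin(a),np.cos(a)]);return (*p,z,1.706)
E
python3 -c "
from h import *
rel(tw(.12,.3),tw(.12,.21))"
```

```text
t 24.6 p [0.5836 0.0422 0.3052] w 0.0002
[-0.155  0.209  0.02 ] [ 0.    -0.007 -0.011]
[-0.156  0.209  0.38 ] [ 0.    -0.007 -0.011]
```

{"fn": "drive_tool", "kwargs": {
  "slide": [
    [-0.08, 0.1, 0],
    [-0.14, 0.18, 0],
    [-0.16, 0.209, 0],
    [-0.16, 0.209, 0.06],
    [-0.16, 0.209, 0.16],
    [-0.16, 0.209, 0.27],
    [-0.16, 0.209, 0.37],
    [-0.16, 0.209, 0.38]
  ],
  "rotation": [
    [0, 0, 0],
    [0, 0, 0],
    [0, 0, 0],
    [0, 0, 0],
    [0, 0, 0],
    [0, 0, 0],
    [0, 0, 0],
    [0, 0, 0]
  ]
}}

```text
clock: 25.6
eef_pos: [0.6145, 0.0961, 0.2103]
tool_rot: [-0.063, 0.998, -0.0, -0.003]
ft_force: [-0.4, 0.4, -0.7]
grip_width: 0.0
grasp_force: 0.0
```

```bash
python3 -c "
from h import *
print(bot.get_obs()['ft_force'])
rel(*[tw(*q) for q in((.095,.21),(.061,.215),(.043,.2165),(.025,.2115),(.009,.202),(-.0036,.189),(-.0126,.173),(-.017,.155))])"
```

```text
[-0.39472287  0.3693169  -0.69725527]
t 25.6 p [0.6145 0.0961 0.2103] w 0.0
[0.096 0.01  0.002] [-0.001 -0.011 -0.019]
[ 0.232  0.008 -0.018] [-0.001 -0.011 -0.019]
[ 0.304  0.008 -0.023] [-0.001 -0.011 -0.019]
[ 0.376  0.007 -0.003] [-0.001 -0.011 -0.019]
[0.44  0.006 0.036] [-0.001 -0.011 -0.019]
[0.49  0.006 0.088] [-0.001 -0.011 -0.019]
[0.526 0.006 0.152] [-0.001 -0.011 -0.019]
[0.543 0.005 0.224] [-0.001 -0.011 -0.019]
```

First half of the arc, up to about 75° past upright, then check.

{"fn": "drive_tool", "kwargs": {
  "slide": [
    [0.05, 0.005, 0],
    [0.095, 0.005, 0],
    [0.14, 0.005, -0.01],
    [0.19, 0.005, -0.015],
    [0.23, 0.005, -0.02],
    [0.27, 0.005, -0.02],
    [0.3, 0.005, -0.02],
    [0.3, 0.005, -0.02]
  ],
  "rotation": [
    [0, 0, 0],
    [0, 0, 0],
    [0, 0, 0],
    [0, 0, 0],
    [0, 0, 0],
    [0, 0, 0],
    [0, 0, 0],
    [0, 0, 0]
  ]
}}

```text
clock: 26.6
eef_pos: [0.541, 0.0892, 0.2172]
tool_rot: [-0.064, 0.998, -0.0, -0.001]
ft_force: [0.8, 0.4, -0.8]
grip_width: 0.0
grasp_force: 0.0
```

```bash
python3 -c "
from h import *
c=snap('scene');cv2.imwrite('pics/lid.png',cv2.resize(c['image'][130:280,200:400],(800,600))[...,::-1])
rel(*[tw(*q) for q in((.025,.2115),(.009,.202),(-.0036,.189),(-.0126,.173),(-.017,.155),(-.017,.152))])"
```

```text
t 26.65 p [0.5413 0.0892 0.2171] w -0.0002
[ 0.082 -0.002  0.023] [ 0.    -0.003 -0.016]
[ 0.146 -0.003  0.061] [ 0.    -0.003 -0.016]
[ 0.196 -0.003  0.113] [ 0.    -0.003 -0.016]
[ 0.232 -0.004  0.177] [ 0.    -0.003 -0.016]
[ 0.25  -0.004  0.249] [ 0.    -0.003 -0.016]
[ 0.25  -0.004  0.261] [ 0.    -0.003 -0.016]
```

View pics/lid.png

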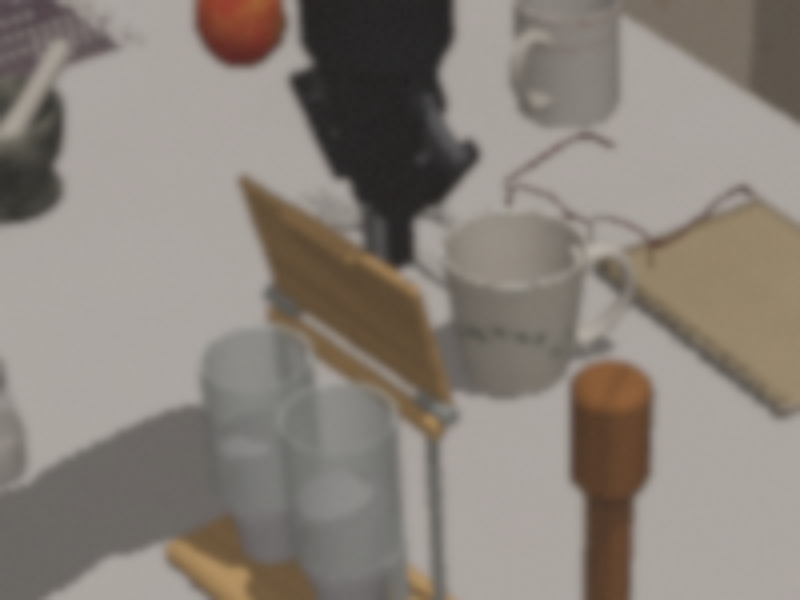

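The lid has come forward of upright (top edge from (245,180) to (420,300)), with the fingers behind it at (390,250). Continuing the arc down.

{"fn": "drive_tool", "kwargs": {
  "slide": [
    [0.04, 0, 0.01],
    [0.082, 0, 0.023],
    [0.116, 0, 0.042],
    [0.146, 0, 0.061],
    [0.172, 0, 0.087],
    [0.196, 0, 0.113],
    [0.215, 0, 0.145],
    [0.232, 0, 0.177]
  ],
  "rotation": [
    [0, 0, 0],
    [0, 0, 0],
    [0, 0, 0],
    [0, 0, 0],
    [0, 0, 0],
    [0, 0, 0],
    [0, 0, 0],
    [0, 0, 0]
  ]
}}

```text
clock: 27.65
eef_pos: [0.484, 0.0819, 0.1726]
tool_rot: [-0.064, 0.998, -0.0, -0.0]
ft_force: [0.2, -0.6, 1.3]
grip_width: -0.0001
grasp_force: 0.5
```

{"fn": "drive_tool", "kwargs": {
  "slide": [
    [0.008, 0, 0.025],
    [0.015, 0, 0.05],
    [0.018, 0, 0.07],
    [0.018, 0, 0.08],
    [0.018, 0, 0.084],
    [0.018, 0, 0.084],
    [0.018, 0, 0.084],
    [0.018, 0, 0.084]
  ],
  "rotation": [
    [0, 0, 0],
    [0, 0, 0],
    [0, 0, 0],
    [0, 0, 0],
    [0, 0, 0],
    [0, 0, 0],
    [0, 0, 0],
    [0, 0, 0]
  ]
}}

```text
clock: 28.65
eef_pos: [0.4798, 0.0813, 0.1548]
tool_rot: [-0.064, 0.998, 0.0, 0.001]
ft_force: [-6.1, -1.0, 16.5]
grip_width: 0.0001
grasp_force: 8.6
```

Firm stop at z=0.155, the shut lid's upper face. Raising and checking.

{"fn": "drive_tool", "kwargs": {
  "slide": [
    [0, 0, -0.04],
    [0, 0, -0.1],
    [0, 0, -0.2],
    [0, 0, -0.32],
    [0, 0, -0.44],
    [0, 0, -0.54],
    [0, 0, -0.6],
    [0, 0, -0.6]
  ],
  "rotation": [
    [0, 0, 0],
    [0, 0, 0],
    [0, 0, 0],
    [0, 0, 0],
    [0, 0, 0],
    [0, 0, 0],
    [0, 0, 0],
    [0, 0, 0]
  ]
}}

```text
clock: 29.65
eef_pos: [0.481, 0.0815, 0.3038]
tool_rot: [-0.064, 0.998, 0.0, 0.002]
ft_force: [0.6, -0.9, -0.3]
grip_width: 0.0
grasp_force: 0.0
```

```bash
python3 -c "
from h import *
c=snap('scene');S=cloud(c);cv2.imwrite('pics/end.png',c['image'][...,::-1])
a=np.radians(7.77);D=S[...,:2]-[.4922,.1124];x=D@[np.cos(a),np.sin(a)];y=D@[-np.sin(a),np.cos(a)]
q=(abs(y)<.07)&(x>-.04)&(x<.035)&(S[...,2]>.13)&(S[...,2]<.19)
print(q.sum(),np.polyfit(x[q],S[q][:,2],1),np.median(S[q][:,2]));o=bot.get_obs();print(o['clock'],o['eef_pos'],o['ft_force'])
d=np.hypot(S[...,0]-.451,S[...,1]+.2)
for lo,hi in((.166,.18),(.034,.044)):
    q=(d<.035)&(S[...,2]>lo)&(S[...,2]<hi);print(cv2.minEnclosingCircle(S[q][:,:2].astype(np.float32)))"
```

```text
1432 [-0.00058845  0.15437999] 0.1552909482188956
29.7 [0.48046192 0.08141813 0.30268113] [-0.16216315 -0.07755741  0.59693841]
((0.4502357542514801, -0.20115874707698822), 0.01674802228808403)
((0.4497241675853729, -0.20137158036231995), 0.022544769570231438)
```

View pics/end.png

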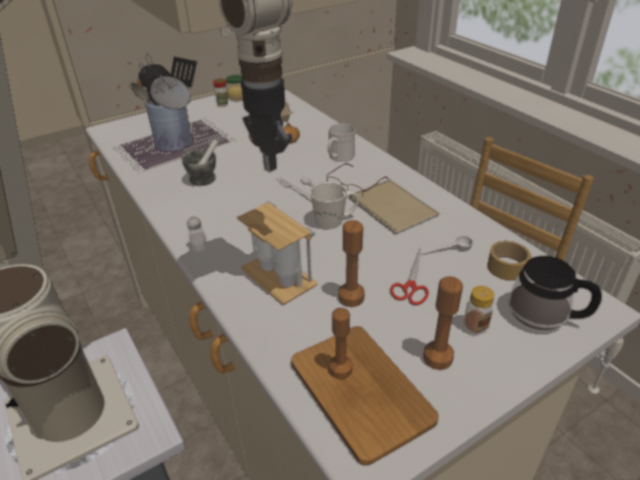

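The picture shows the lid level over the tubes (275,225), the pusher upright on the board (341,345), and the mug, salt shaker and jar where they were.

```bash
python3 -c "
from workcell import bot
print(bot.job_done())"
```

```text
the job is handed in; nothing more can be done
None
```

I handed the job in at about 30 s of the 72 s limit: all four capsules packed down, pusher upright on the board, lid shut, bystanders still in place in the last picture; the hand-in returned no verdict.

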